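# Set the stop of a die slide and load the stamping die through its gate

## Task

Crank the handwheel until the pointer on the slide's stop lines up with the marker clamped on the scale. Then, without lifting it, push the brass stamping die along the channel and through the sprung gate until it rests against the stop, let the gate swing fully shut behind it, and leave the stop at the marker. Move the stop only with the handwheel, and leave the other things on the bench where they are.

Things in the scene. Friction and masses are not known exactly. Their poses are not given: they have to be found in the camera images.
- gate_line (a point): On the channel floor of the die slide (grey and steel fixture, base 170 x 470 mm), mid-width, under the shut gate, 20 mm above the table. y: the way the channel runs and the die is pushed (gate, stop, handwheel); x: across, away from the robot; z up. Past the gate the channel spans x = -39 to 26 mm. All is open above. Hinge post: 10 mm thick, at x = -39 mm, 46 mm tall.
- infeed (a point): Open start of the channel, on its floor, mid-width, 145 mm before gate_line (same axes). From here to the gate the channel is 52 mm wide (x = -26 to 26 mm). All channel walls are 8 mm thick and rise only 16 mm above the channel floor, so they are lower than the die.
- gate (a joint): Upright sheet flap 51 mm long, 3 mm thick, 3 to 41 mm above the channel floor, hinged on the near wall at x = -33 mm of gate_line. 0 = shut across the channel (hard stop, cannot swing to the infeed); grows (rad, to 1.6) as it swings the way the die is pushed. A light spring (0.3 to 1 N at the tip) shuts it, once die and fingers are out of its 51 mm sweep past the gate line.
- die_center (a point): Centre, half-way up, of the brass stamping die, loose on the channel floor before the gate: block 44 mm across (x), 40 mm along the channel (y), 36 mm tall (the top 4 mm is a round boss of 34 mm diameter with a plain ring). 0.3 to 0.65 kg. Axes parallel to gate_line's when straight. Not the small round brass piece beside the channel.
- stop_face (a point): Centre, 18 mm above the channel floor, of the stop's face that looks to the gate; axes as gate_line. The stop: dark steel block 50 mm wide, 40 mm long, 39 mm tall, sliding along y, driven only by the handwheel; it holds against a push of 25 N. The die is home when it touches this face. At first the stop is too near for the gate to shut behind the die.
- pointer (a point): Tip of the stop's pointer arm, which reaches across (+x) over the scale: 49 mm in x from mid-channel, 15 mm in y past the stop face, 20 mm above the channel floor. Moves with the stop; axes as gate_line.
- mark (a point): Tip of the marker, a brass clamp 14 mm wide with a black centre line, fixed on the outer edge of the scale and pointing at the pointer's track. Lined up = the pointer has the same y as this tip along this point's y axis (parallel to gate_line's). At the start the marker is 35 to 85 mm farther along y than the pointer.
- wheel_axis (a point): On the handwheel's vertical axis at mid-height of its crank handle, 255 mm past gate_line. The wheel: level dark disc of 124 mm diameter on a gear housing; its top is 23.5 mm below this point, its hub (16 mm radius) stands 7 mm higher. Clockwise from above moves the stop away from the gate (+y), 20 mm a turn. About 2.5 N at the handle; stays where left.
- handle_center (a point): Centre, half-way up, of the crank handle: upright black grip 18 to 20 mm in diameter, 45 mm tall, 50 mm from the wheel's axis. It spins freely on its pin, so it can be held or just pushed round from one side. Nothing else stands on the disc but the hub.
- round_die: Bystander, not to be disturbed: small round brass block, 36 mm diameter, 22 mm tall, standing on the slide's base plate beside the infeed channel, robot side; origin at its underside.
- cutter: Bystander, not to be disturbed: frame-shaped strip-steel cutting die, 70 by 100 mm, 30 mm tall, lying on the far side of the slide; origin at its underside.
- glue: Bystander, not to be disturbed: white bottle, 54 mm diameter, 130 mm tall; origin at its underside.
- tin: Bystander, not to be disturbed: low steel tin, 72 mm diameter, 50 mm tall; origin at its underside.
- mallet: Bystander, not to be disturbed: mallet lying down, 260 mm long; origin at its underside.
- brush: Bystander, not to be disturbed: brush lying on the robot's side of the slide, 170 mm long; origin at its underside.
There are look-alikes about, which are no part of the job. Leave any orange or turquoise look-alike of the part that bears die_center alone.

How it is judged:
On the way, in this order (a step that is already met when the one before it is completed fails the run):
1. the stop's pointer is cranked to the marker (within 2.5 mm) while the die still lies before the gate (y of pointer in the frame of mark between -0.0025 and 0.0025 m and y of die_center in the frame of gate_line below -0.018 m), for 0.3 s.
2. the die pushes the gate open and passes the gate line on the channel floor (y of die_center in the frame of gate_line between -0.012 and 0.03 m and z of die_center in the frame of gate_line below 0.03 m and value of joint gate above 0.4 rad), for 0.02 s.
At the end, for the whole second after the job is handed in: The stop's pointer is within 2.5 mm of the marker along the scale; the die lies flat and straight (within 0.15 rad) on the channel floor past the gate, against the stop (gap under 4 mm), at rest; the gate is shut (under 0.06 rad) (y of pointer in the frame of mark between -0.0025 and 0.0025 m and y of die_center in the frame of stop_face between -0.024 and -0.018 m and x of die_center in the frame of gate_line between -0.022 and 0.01 m and z of die_center in the frame of gate_line below 0.022 m and angle between die_center's own z axis and vertical below 0.1 rad and angle between the y axis of die_center and the y axis of gate_line, either way round below 0.15 rad and value of joint gate below 0.06 rad and linear speed of die below 0.01 m/s); the robot touches nothing.
It fails at once if the die is lifted more than 12 mm off the channel floor (z of die_center in the frame of gate_line above 0.03 m).
It fails at once if the robot shoves the stop itself (over 15 N) instead of turning the handwheel (contact force between any of the fingers, the arm and stop above 15 N).
It fails at once if another thing on the bench is moved more than 30 mm (distance of any of round_die, cutter, glue, tin, mallet, brush from where it was at the start of the episode above 0.03 m).
It also fails if it takes over 72 s, if anything falls off the work surface, if the arm or the gripper's body presses on something with over 40 N, if the wrist force passes 120 N, or if a joint passes its speed limit or range.

## Robot

A 6-joint arm with a two-finger parallel gripper is mounted at the origin on the work surface. World frame = base frame: x ahead of the robot, y to its left, z up, the work surface at z = 0. Lengths are in m, angles in rad, forces in N, time in s.
With the tool pointing down it reaches from about 0.275 to 0.875 m from the base axis. Payload 12.5 kg.
Tool frame: the origin (TCP) lies at the very end of the fingers, on their centre line; the grasp point (between the pads) lies 19 mm behind it; x points along the fingers, y is the direction in which the jaws open and shut, and the axes are right-handed (so a half turn about x gives the same grasp; the last joint's range is limited). The gripper opens to 85 mm and grips with 20 to 120 N. Pads are 22 mm wide; open, the fingers measure 114 mm over their backs; the gripper's body (76 mm by 85 mm) begins 54 mm behind the grasp point. The pads swing forward as they close: fully open they stand 13 mm farther back than shut.
Start: joints at [1.184, 0.351, 1.652, -0, 1.139, -0.085], TCP at [0.163, 0.525, 0.192] pointing down, gripper open.
Joint ranges: [-2.75, 2.75], [-0.79, 2.1], [0.01, 2.65], [-1.57, 4.71], [0.07, 3.14], [-2.87, 2.87]. Speed limits (rad/s): [2.22, 2.22, 2.79, 3.14, 3.14, 3.14].

## Interface

Orientations are given as a 3x3 rotation matrix whose columns are the frame's x, y, z axes.
In Python, from bench import manip gives the robot as it stands. Calls block until the motion is done:
- manip.move_ptp(position, orientation): joint-space move of the TCP to a pose.
- manip.move_l(position, attitude=None, max_speed=0.15): straight line of the TCP; attitude=None keeps the orientation; max_speed is the mean speed in m/s.
- manip.move_j(angles): joint-space move.
- manip.set_gripper(opening, effort=None): opening from 0.0 (shut) to 1.0 (fully open); effort is the grip in N (None keeps the last); returns when the fingers have stopped.
- manip.dwell(seconds).
- manip.inverse_kinematics(position, orientation): joint angles nearest the present ones, or None.
- manip.grab_frame(name): name is "scene" or "top"; returns (picture, depth): 400x640x3 uint8, red, green, blue; 400x640 float32, m along the optical axis (not along the pixel's ray), 0 where there is no reading.
- manip.get_calibration(name): a dict with "camera_matrix" (3x3 intrinsics, pixels), "R" (3x3) and "t" (3): a world point X has camera coordinates R X + t. Camera axes: x right, y down, z forward; pixel columns grow to the right and rows downward; lengths in m; the calibration is good to about 2 mm. A picture is of the moment at which its call begins. get_calibration takes no time and is no camera call.
A pose or a line that the arm cannot do raises manip.Unreachable and nothing moves.
- manip.sign_off(): hands the job in, once; it reports no verdict.
Trained networks look in the newest picture that a camera, given by its name, has taken for a name from the list of things; names that differ only in an ending like _2 or _b are one class to them, and where a whole thing is asked for, a point or a joint stands for the part that bears it (a point fixed in the world has none). Each returns a list of dicts, best first, with "confidence" (0 to 1); they miss things now and then, are a little off and sometimes report something else, mostly with a low value. They report only what shows in the picture. A call takes as long as a camera call. They do not tell look-alikes from the thing itself.
- manip.look_for(camera, name): "at" ([x, y, z] in m, in world coordinates, good to about 4 mm: the middle of the surface that is visible of it).
Readings, each from a call of its own:
- manip.current_time(): time.
- manip.current_qpos(): joint angles.
- manip.current_joint_vel(): joint speeds.
- manip.current_joint_torque(): joint torques, N m.
- manip.current_ee_pos(): TCP position.
- manip.current_tcp_rot(): TCP orientation.
- manip.current_force(): force on the tool from outside, world axes, zero at the start.
- manip.current_ft_torque(): the same for the moment, N m.
- manip.current_grip_width(): opening from 0.0 (shut) to 1.0 (fully open).
Only numpy, scipy, OpenCV 4.12 (cv2) and the standard library are available. Lean on these libraries where they do the work, as an engineer would, in place of code of your own. Each camera call takes 0.05 s, during which the arm holds its last target.

## Working session

There is one attempt and no reset: what is moved stays moved. The work goes in short steps, each a Python script; the robot and the scene stay as the last script left them, time stands still between calls to the robot, and variables do not carry over. Pictures are saved under pics/ and viewed, and the job is handed in when it is done.

```bash
mkdir -p pics; ls; python3 - <<'E'
from bench import manip
import cv2,numpy as np
for n in ("scene","top"):
    p,d=manip.grab_frame(n)
    cv2.imwrite(f"pics/{n}0.png",p[:,:,::-1]); np.savez(f"{n}0.npz",p=p,d=d)
    c=manip.get_calibration(n); print(n,c["camera_matrix"].round(1).tolist(),c["R"].round(3).tolist(),c["t"].round(3).tolist())
print(manip.current_time())
E
```

```text
pics
scene [[458.4, 0.0, 320.2], [0.0, 458.4, 195.9], [0.0, 0.0, 1.0]] [[-0.679, 0.734, 0.001], [0.608, 0.563, -0.56], [-0.412, -0.38, -0.829]] [0.397, -0.295, 1.547]
top [[421.5, 0.0, 313.6], [0.0, 421.5, 198.0], [0.0, 0.0, 1.0]] [[-0.023, -1.0, -0.001], [-0.997, 0.023, -0.072], [0.072, -0.001, -0.997]] [0.023, 0.548, 1.115]
0.1
```

View pics/scene0.png

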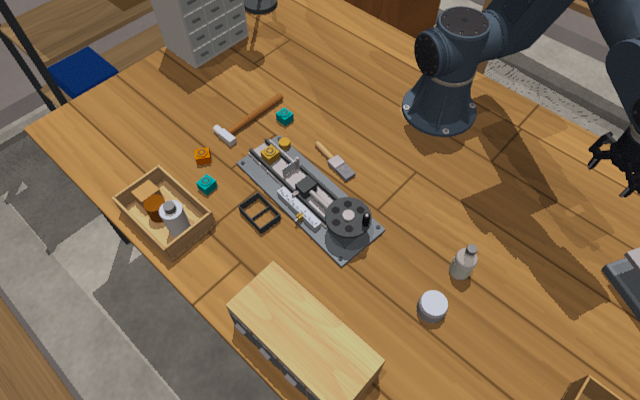

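View pics/top0.png

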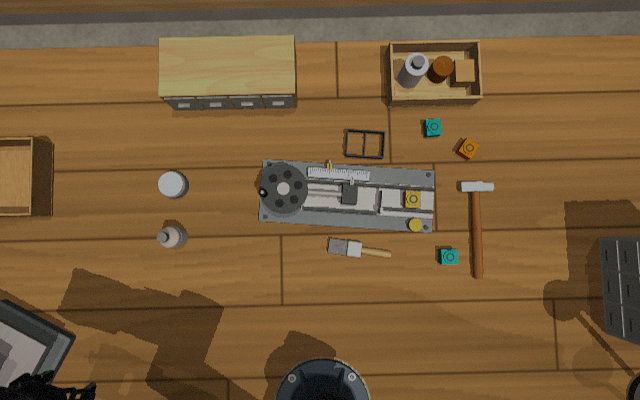

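The top view shows the slide at cols 260–435, with the handwheel at (283,188), the stop at (349,194), the brass marker at (330,167) and the gate at about (379,203). The brass die in the channel is at (413,199).

Things that could be mistaken for the die: the round brass piece at (415,225), turquoise pieces at (432,127) and (449,256), and an orange one at (468,148). I choose the square brass block at (413,199) and will check it in a close crop.

```bash
python3 - <<'E'
import cv2,numpy as np
p=np.load("top0.npz")["p"][:,:,::-1]
c=p[150:245,250:450]; cv2.imwrite("pics/top0c.png",cv2.resize(c,None,fx=4,fy=4,interpolation=cv2.INTER_CUBIC))
p=np.load("scene0.npz")["p"][:,:,::-1]
c=p[125:270,230:390]; cv2.imwrite("pics/scene0c.png",cv2.resize(c,None,fx=4,fy=4,interpolation=cv2.INTER_CUBIC))
from bench import manip
for cam in("top","scene"):
  for n in ["gate_line","infeed","gate","die_center","stop_face","pointer","mark","wheel_axis","handle_center","round_die"]:
    try: print(cam,n,[(np.round(r["at"],4).tolist(),round(r["confidence"],2)) for r in manip.look_for(cam,n)[:4]])
    except Exception as e: print(cam,n,repr(e)[:100])
print(manip.current_time())
E
```

```text
top gate_line [([0.5534, -0.0703, 0.0219], 0.95), ([0.471, -0.2582, 0.0367], 0.3)]
top infeed [([0.5509, -0.0651, 0.0184], 0.65), ([0.7016, -0.1314, 0.0241], 0.61)]
top gate [([0.5537, -0.0697, 0.0187], 0.23)]
top die_center [([0.5361, -0.2471, 0.0517], 0.87), ([0.729, -0.3149, 0.0371], 0.72), ([0.4818, -0.4214, 0.0291], 0.72), ([0.6744, -0.4072, 0.0314], 0.62)]
top stop_face [([0.5592, -0.0701, 0.0603], 0.77)]
top pointer [([0.5581, -0.0664, 0.0592], 0.72)]
top mark []
top wheel_axis [([0.5489, -0.0726, 0.0249], 0.84), ([0.5914, 0.3804, 0.0483], 0.42)]
top handle_center [([0.5571, 0.1342, 0.1388], 0.36)]
top round_die [([0.4708, -0.2546, 0.035], 0.47)]
scene gate_line [([0.5805, -0.0333, 0.0204], 0.82)]
scene infeed [([0.5832, -0.0307, 0.0215], 0.9)]
scene gate [([0.5616, 0.1394, 0.1249], 0.68), ([0.5366, -0.1654, 0.0441], 0.49)]
scene die_center [([0.738, -0.3096, 0.0331], 0.85), ([0.5438, -0.2418, 0.0499], 0.8), ([0.68, -0.4002, 0.0329], 0.78), ([0.3952, -0.3355, 0.0346], 0.51)]
scene stop_face [([0.5638, -0.07, 0.0496], 0.6), ([0.5782, -0.0343, 0.0177], 0.17)]
scene pointer [([0.5633, -0.073, 0.0523], 0.67)]
scene mark []
scene wheel_axis [([0.5788, -0.0352, 0.0213], 0.93)]
scene handle_center [([0.5632, 0.139, 0.123], 0.51)]
scene round_die [([0.4762, -0.2525, 0.0336], 0.63)]
1.1
```

View pics/top0c.png

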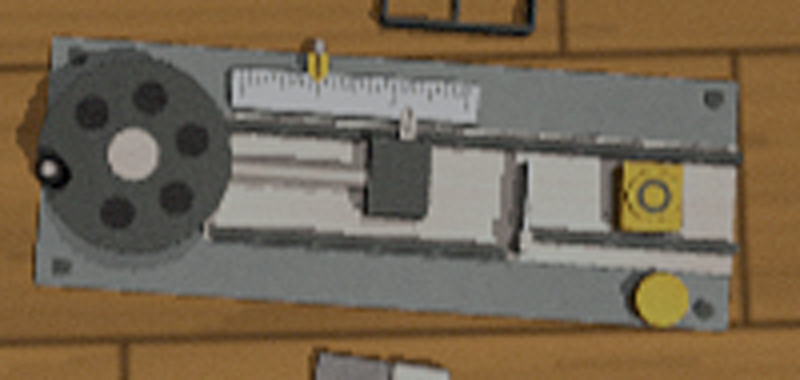

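View pics/scene0c.png

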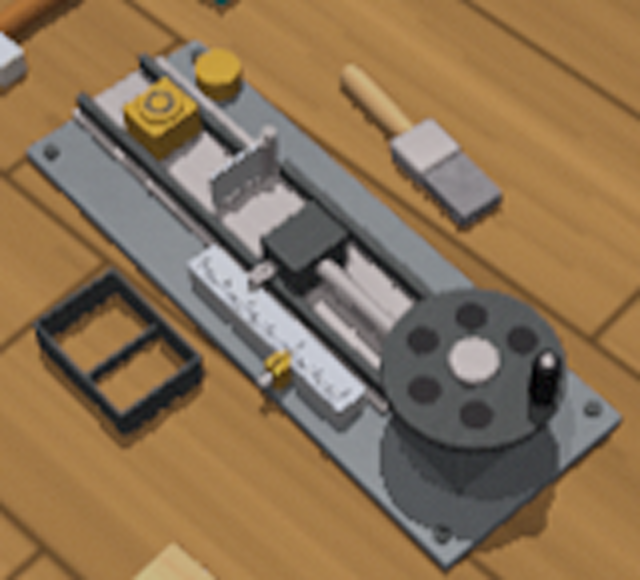

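```bash
cat > h.py <<'E'
import cv2,numpy as np
from bench import manip
def cloud(cam,d):
    c=manip.get_calibration(cam); K=c["camera_matrix"];R=np.array(c["R"]);t=np.array(c["t"])
    v,u=np.mgrid[0:400,0:640]
    X=np.stack([(u-K[0,2])/K[0,0]*d,(v-K[1,2])/K[1,1]*d,d],-1)
    return (X-t)@R
def proj(cam,X):
    c=manip.get_calibration(cam); K=np.array(c["camera_matrix"]);x=np.atleast_2d(X)@np.array(c["R"]).T+np.array(c["t"])
    return (x[:,:2]/x[:,2:])*[K[0,0],K[1,1]]+[K[0,2],K[1,2]]
def ray(cam,uv,z):
    c=manip.get_calibration(cam); K=np.array(c["camera_matrix"]);R=np.array(c["R"]);t=np.array(c["t"])
    uv=np.atleast_2d(uv); d=np.c_[(uv-[K[0,2],K[1,2]])/[K[0,0],K[1,1]],np.ones(len(uv))]@R
    o=-R.T@t
    return o+d*((z-o[2])/d[:,2])[:,None]
E
python3 - <<'E'
from h import *
for cam in("top","scene"):
    f=np.load(cam+"0.npz"); W=cloud(cam,f["d"]); 
    m=(f["d"]>0)&(abs(W[...,0]-.54)<.11)&(abs(W[...,1]+.06)<.27)
    z=W[...,2][m]; h,e=np.histogram(z,bins=np.arange(-.006,.16,.004)); print(cam,[(round(a*1e3),int(b)) for a,b in zip(e,h)if b])
    # disc
    q=W[m]; s=(abs(q[:,2]-np.median(q[(q[:,2]>.09)&(q[:,2]<.11),2] if ((q[:,2]>.09)&(q[:,2]<.11)).any() else .1))<.01)&(q[:,1]>0)
    P=q[s]; print(P.mean(0),P.min(0),P.max(0),len(P))
    s=q[:,2]>.108; print("hi",q[s].round(3).tolist()[:40])
    b=(f["p"][...,0]>150)&(f["p"][...,1]>110)&(f["p"][...,2]<80)
E
```

```text
top [(-6, 1847), (-2, 2752), (2, 384), (6, 1516), (10, 2187), (14, 1183), (18, 1282), (22, 201), (26, 146), (30, 818), (34, 623), (38, 84), (42, 103), (46, 145), (50, 136), (54, 248), (58, 146), (62, 19), (66, 4), (78, 2), (82, 141), (86, 1102), (90, 454), (94, 89), (98, 15), (102, 1), (110, 3), (114, 2), (118, 1), (122, 3), (126, 2), (130, 21), (134, 19), (138, 2)]
[0.56826819 0.0860699  0.08916913] [0.50734698 0.02680388 0.08179701] [0.63002873 0.14899836 0.10091441] 1802
hi [[0.565, 0.138, 0.131], [0.565, 0.136, 0.133], [0.565, 0.133, 0.135], [0.563, 0.14, 0.133], [0.563, 0.138, 0.135], [0.563, 0.135, 0.135], [0.562, 0.133, 0.136], [0.563, 0.131, 0.133], [0.564, 0.13, 0.122], [0.56, 0.143, 0.133], [0.56, 0.14, 0.135], [0.56, 0.138, 0.136], [0.56, 0.135, 0.135], [0.56, 0.133, 0.135], [0.56, 0.131, 0.132], [0.56, 0.129, 0.132], [0.562, 0.128, 0.114], [0.558, 0.143, 0.134], [0.557, 0.14, 0.138], [0.557, 0.137, 0.138], [0.558, 0.135, 0.135], [0.558, 0.133, 0.136], [0.558, 0.131, 0.13], [0.558, 0.128, 0.133], [0.559, 0.128, 0.118], [0.556, 0.143, 0.13], [0.556, 0.141, 0.132], [0.555, 0
[... 992 characters left out ...]
, 0.132, 0.135], [0.56, 0.134, 0.135], [0.558, 0.136, 0.135], [0.554, 0.136, 0.13], [0.556, 0.14, 0.136], [0.566, 0.129, 0.132], [0.567, 0.133, 0.137], [0.565, 0.134, 0.136], [0.563, 0.136, 0.137], [0.561, 0.138, 0.136], [0.56, 0.14, 0.136], [0.557, 0.141, 0.134], [0.558, 0.144, 0.139], [0.568, 0.131, 0.132], [0.566, 0.133, 0.131], [0.565, 0.135, 0.133], [0.564, 0.137, 0.134], [0.562, 0.139, 0.133], [0.561, 0.142, 0.135], [0.557, 0.142, 0.131], [0.554, 0.143, 0.128], [0.567, 0.131, 0.126], [0.567, 0.134, 0.129], [0.566, 0.136, 0.13], [0.566, 0.139, 0.134], [0.565, 0.141, 0.135], [0.564, 0.143, 0.136], [0.561, 0.144, 0.133], [0.569, 0.133, 0.125], [0.568, 0.135, 0.126], [0.568, 0.138, 0.129]]
```

```bash
python3 - <<'E'
from h import *
f=np.load("top0.npz"); g=np.load("scene0.npz")
W=cloud("top",f["d"])
print("plate z",np.median(W[153:156+10,380:420,2]), "floor z",np.median(W[190:205,390:400,2]))
cs=np.array([(52,40),(738,82),(728,330),(36,285)])/4.+[250-.375,150-.375]
P=ray("top",cs,.010); print(P.round(4)); 
for a,b in((1,0),(2,3)): 
    v=P[a]-P[b]; print(np.linalg.norm(v), np.degrees(np.arctan2(v[0],-v[1])))
v=P[0]-P[3];print(np.linalg.norm(v),np.degrees(np.arctan2(v[1],v[0])))
v=P[1]-P[2];print(np.linalg.norm(v),np.degrees(np.arctan2(v[1],v[0])))
cs=np.array([(195,42),(28,150),(447,568),(620,420)])/4.+[230-.375,125-.375]
P=ray("scene",cs,.010); print(P.round(4))
for a,b in((0,3),(1,2)):
    v=P[a]-P[b]; print(np.linalg.norm(v), np.degrees(np.arctan2(v[0],-v[1])))
for cam,F in(("top",f),("scene",g)):
  W=cloud(cam,F["d"]);z=W[...,2]; m=(abs(z-.0885)<.005)&(abs(W[...,0]-.57)<.09)&(abs(W[...,1]-.087)<.09)&(F["d"]>0)
  m=cv2.morphologyEx(m.astype(np.uint8),cv2.MORPH_CLOSE,np.ones((7,7)))
  c=max(cv2.findContours(m,0,cv2.CHAIN_APPROX_NONE)[0],key=cv2.contourArea)[:,0]
  Q=ray(cam,cv2.convexHull(c)[:,0].astype(float),.0885); print(cam,cv2.minEnclosingCircle(Q[:,:2].astype(np.float32)))
  e=cv2.fitEllipse(c); print(ray(cam,e[0],.0885))
E
```

```text
plate z -0.0015660764646982029 floor z 0.018350465886096238
[[ 0.6576  0.1477  0.01  ]
 [ 0.6178 -0.3196  0.01  ]
 [ 0.4496 -0.3055  0.01  ]
 [ 0.4907  0.1609  0.01  ]]
0.4689081792873262 -4.864809908828396
0.4681463760543222 -5.036803416198449
0.16744641260362844 -4.5283319948568845
0.16884897224675768 -4.790348469424878
[[ 0.4547 -0.3028  0.01  ]
 [ 0.6184 -0.3179  0.01  ]
 [ 0.6632  0.1487  0.01  ]
 [ 0.4972  0.1626  0.01  ]]
0.46734034262265955 -5.225539386244519
0.4687705111434778 -5.484387692663094
top ((0.5684860348701477, 0.08776894956827164), 0.061658795922994614)
[[0.56810047 0.08756522 0.0885    ]]
scene ((0.5719911456108093, 0.08871696144342422), 0.06343995034694672)
[[0.5734359  0.08941553 0.0885    ]]
```

```bash
cat >> h.py <<'E'
DOWN=lambda jx,jy: np.array([[0,jx,0],[0,jy,0],[-1,0,0]],float)+np.array([[0,0,jy*-1*-1],[0,0,-jx],[0,0,0]])
def snap(tag,cams=("top","scene")):
    for n in cams:
        p,d=manip.grab_frame(n); np.savez(f"{n}{tag}.npz",p=p,d=d); cv2.imwrite(f"pics/{n}{tag}.png",p[:,:,::-1])
def crop(tag,cam,r0,r1,c0,c1,k,out):
    p=np.load(f"{cam}{tag}.npz")["p"][r0:r1,c0:c1,::-1]; cv2.imwrite(f"pics/{out}.png",cv2.resize(p,None,fx=k,fy=k,interpolation=cv2.INTER_CUBIC))
def crank(c,r,a0,a1,z,step=22.5,v=0.15,log=True):
    n=max(1,int(np.ceil(abs(a1-a0)/step)))
    for a in np.linspace(a0,a1,n+1)[1:]:
        t=np.radians(a); manip.move_l([c[0]+r*np.cos(t),c[1]+r*np.sin(t),z],max_speed=v)
        if log:
            p=manip.current_ee_pos();print(round(a,1),np.round(manip.current_force(),1).tolist(),np.round(1e3*(np.array(p)-[c[0],c[1],z]),1).tolist())
E
python3 - <<'E'
from h import *
R=DOWN(1,0); print(R.tolist(), np.linalg.det(R))
t0=manip.current_time()
R=np.array([[0,1,0],[0,0,-1],[-1,0,0]],float)
print(manip.inverse_kinematics([.559,.1355,.2],R), manip.inverse_kinematics([.559,.1355,.2],R*[1,-1,-1]), manip.current_qpos())
manip.move_ptp([.559,.1355,.2],R); print(manip.current_qpos())
manip.set_gripper(0.55,20)
manip.move_l([.559,.1355,.1],max_speed=.2)
print(manip.current_time()-t0,manip.current_force())
snap("1")
E
```

```text
[[0.0, 1.0, 0.0], [0.0, 0.0, -1.0], [-1.0, 0.0, 0.0]] 1.0
[ 1.56878876e-01  3.88690356e-01  1.57611620e+00 -4.44089210e-16
  1.17678610e+00  1.56878876e-01] None [ 1.18440759e+00  3.50721517e-01  1.65178479e+00 -1.51315761e-05
  1.13910511e+00 -8.45808221e-02]
[1.58288787e-01 3.88618221e-01 1.57624748e+00 1.22585960e-04
 1.17680957e+00 1.56778258e-01]
3.1167000000000002 [-0.09886106 -0.29592841  0.77937323]
```

```bash
python3 - <<'E'
from h import *
crop("1","top",130,230,220,420,4,"top1c"); crop("1","scene",125,270,230,390,4,"scene1c")
E
```

```text
(no output)
```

View pics/top1c.png

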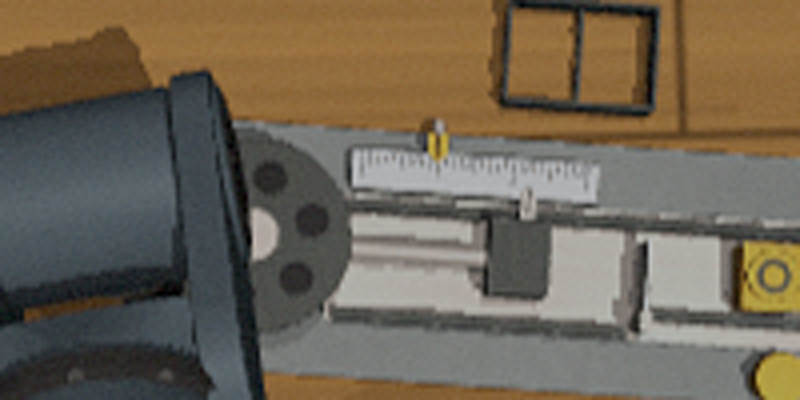

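View pics/scene1c.png

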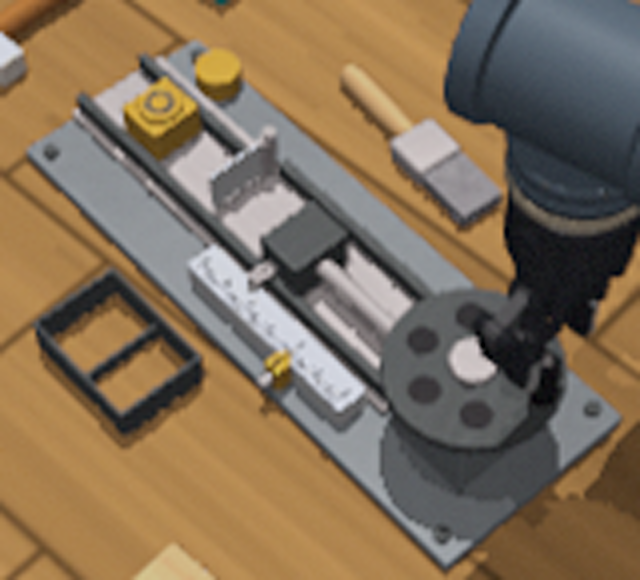

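The jaws straddle the handle (scene crop about (520,365)), and the scale and pointer stay visible in both views. Next I close the jaws and crank a quarter turn while watching forces.

```bash
python3 - <<'E'
from h import *
t0=manip.current_time()
manip.set_gripper(0,20); print("grip",manip.current_grip_width()*85,np.round(manip.current_force(),1))
a=103
c=np.array([.559,.1355])-.05*np.array([np.cos(np.radians(a)),np.sin(np.radians(a))]); print(c)
crank((.570,.088),.05,a,-10,.1)
print(manip.current_time()-t0)
E
```

```text
grip 0.09454332591091712 [ 0.8 -0.7  0.3]
[0.57024755 0.0867815 ]
84.2 [-0.8, 0.4, -0.4] [5.2, 49.7, -0.2]
65.3 [-0.3, -1.3, 0.1] [20.6, 45.2, -0.2]
46.5 [0.0, -0.3, -0.1] [34.0, 36.1, -0.1]
27.7 [-0.4, 0.1, 0.3] [44.0, 23.0, -0.0]
8.8 [1.2, 0.7, -0.2] [49.2, 7.5, -0.0]
-10.0 [-0.0, 0.4, 0.3] [49.1, -8.8, 0.0]
2.0583
```

```bash
python3 - <<'E'
from h import *
snap("2")
crop("2","top",130,230,220,420,4,"top2c"); crop("2","scene",175,275,300,400,6,"scene2c")
for n in("top","scene"): print(manip.look_for(n,"handle_center"))
E
```

```text
[]
[{'at': [0.5348, -0.1632, 0.0461], 'confidence': 0.54}]
```

View pics/top2c.png

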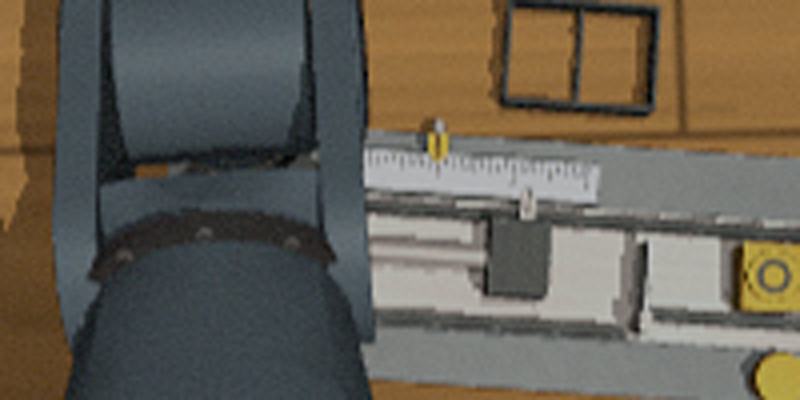

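View pics/scene2c.png

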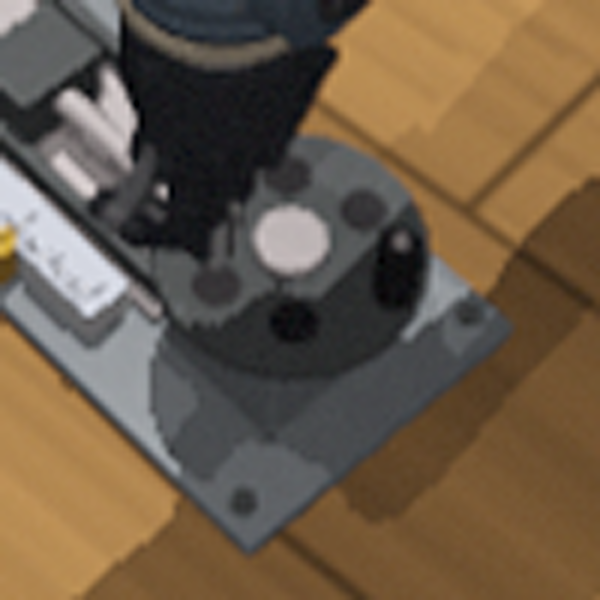

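```bash
python3 - <<'E'
from h import *
for cam in("scene","top"):
  print(cam,"tcp2",proj(cam,[manip.current_ee_pos(),[.559,.1355,.1],[.559,.1355,.1345],[.57,.088,.0955]]).round(1).tolist())
print(manip.current_ee_pos(),manip.current_tcp_rot().round(3).tolist(),manip.current_qpos())
p=np.load("scene2.npz"); W=cloud("scene",p["d"])
# dark gripper points low
m=(p["p"].max(2)<40)&(abs(W[...,0]-.6)<.1)&(abs(W[...,1]-.07)<.1)&(W[...,2]>.1)&(p["d"]>0)
q=W[m]; 
for i in np.argsort(q[:,2])[:25]: print(q[i].round(3).tolist())
E
```

```text
scene tcp2 [[333.9, 223.4], [365.6, 221.3], [366.7, 214.2], [348.7, 214.2]]
top tcp2 [[285.5, 168.3], [263.7, 192.7], [262.0, 191.5], [282.7, 188.0]]
[0.61913857 0.07986509 0.09998846] [[-0.0, 1.0, 0.0], [0.0, 0.0, -1.0], [-1.0, -0.0, -0.0]] [5.36732617e-02 5.84348781e-01 1.52971479e+00 1.33887429e-04
 1.02759080e+00 5.32680425e-02]
[0.569, 0.142, 0.1]
[0.569, 0.135, 0.103]
[0.566, 0.129, 0.103]
[0.562, 0.143, 0.103]
[0.568, 0.141, 0.103]
[0.567, 0.143, 0.104]
[0.565, 0.128, 0.105]
[0.557, 0.145, 0.105]
[0.562, 0.145, 0.105]
[0.567, 0.136, 0.106]
[0.565, 0.127, 0.109]
[0.567, 0.143, 0.11]
[0.568, 0.133, 0.11]
[0.569, 0.141, 0.11]
[0.558, 0.145, 0.11]
[0.57, 0.135, 0.11]
[0.568, 0.14, 0.112]
[0.563, 0.146, 0.113]
[0.565, 0.144, 0.114]
[0.568, 0.137, 0.114]
[0.567, 0.142, 0.114]
[0.558, 0.145, 0.116]
[0.566, 0.141, 0.117]
[0.565, 0.143, 0.117]
[0.563, 0.145, 0.117]
```

```bash
python3 - <<'E'
from h import *
p=np.load("scene2.npz"); W=cloud("scene",p["d"])
for r in range(204,224,1):
  print(r,[(int(W[r,c,0]*1e3),int(W[r,c,1]*1e3),int(W[r,c,2]*1e3)) for c in range(320,345,3)])
P=p["p"][195:235,315:355,::-1]; cv2.imwrite("pics/s2z.png",cv2.resize(np.clip(P.astype(float)*2,0,255).astype(np.uint8),None,fx=15,fy=15,interpolation=cv2.INTER_NEAREST))
E
```

```text
204 [(660, 68, 225), (662, 80, 240), (660, 87, 246), (654, 91, 242), (643, 91, 230), (638, 95, 228), (629, 97, 222), (613, 93, 199), (551, 55, 89)]
205 [(668, 76, 239), (664, 81, 239), (655, 83, 232), (651, 89, 233), (643, 91, 226), (635, 93, 219), (628, 97, 215), (610, 92, 190), (552, 57, 87)]
206 [(669, 77, 236), (666, 83, 240), (567, 6, 46), (634, 74, 193), (634, 83, 204), (1085, 461, 1116), (629, 97, 213), (609, 91, 183), (557, 60, 92)]
207 [(670, 78, 235), (665, 83, 234), (657, 85, 227), (636, 75, 193), (628, 79, 188), (634, 92, 208), (628, 97, 207), (610, 92, 180), (557, 61, 87)]
208 [(671, 79, 232), (668, 85, 235), (655, 83, 219), (637, 77, 192), (632, 82, 192), (634, 93, 204), (622, 92, 190), (568, 59, 94), (560, 63, 89)]
209 [(673, 81, 233), (667, 84, 229), (660, 87, 224), (641, 80, 194), (634, 84, 191), (633, 92, 198), (621, 92, 185), (568, 59, 88), (563, 66, 90)]
210 [(675, 83, 233), (669, 86, 230), (664, 91, 229), (642, 81, 193), (638, 87, 194), (633, 92, 193), (620, 91, 178), (570, 61, 88), (565, 68, 90)]
211 [(677, 84, 232), (672, 89, 232), (664, 91, 224), (650, 88, 206
[... 1092 characters left out ...]

219 [(597, 10, 17), (599, 24, 35), (619, 52, 91), (613, 57, 89), (608, 63, 90), (603, 69, 91), (596, 74, 88), (592, 80, 90), (586, 86, 90)]
220 [(601, 15, 22), (599, 24, 30), (620, 53, 89), (614, 59, 88), (607, 63, 83), (607, 73, 95), (599, 77, 89), (593, 81, 86), (589, 88, 90)]
221 [(610, 22, 35), (599, 24, 25), (622, 55, 88), (616, 60, 87), (611, 66, 87), (607, 73, 90), (599, 77, 85), (594, 83, 86), (591, 90, 89)]
222 [(612, 24, 35), (599, 24, 20), (623, 56, 86), (618, 62, 86), (614, 69, 89), (610, 76, 91), (604, 81, 90), (599, 87, 92), (593, 92, 88)]
223 [(613, 26, 33), (601, 26, 18), (624, 57, 83), (622, 65, 89), (616, 71, 89), (611, 76, 88), (607, 83, 91), (602, 89, 92), (596, 94, 90)]
```

View pics/s2z.png

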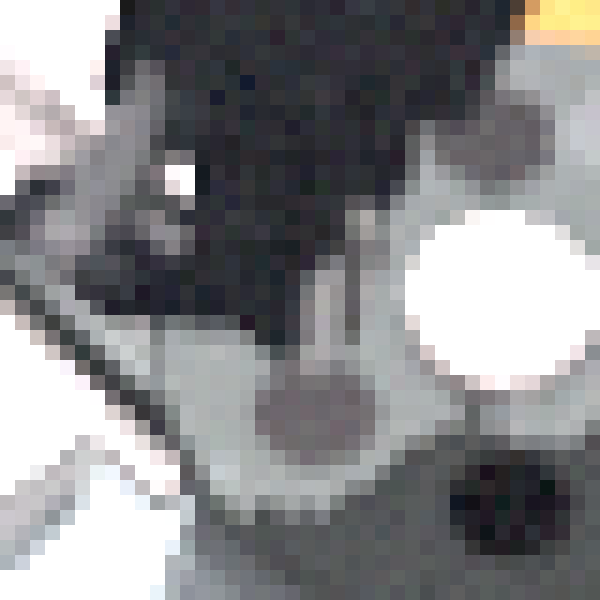

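The crank missed the handle. The scene depth puts the shut finger ends at z≈0.14 while the TCP reads 0.10, so the jaws closed above the handle top (0.1345). I'll measure the offset by a gentle touch on the hub top (z≈0.0955).

```bash
python3 - <<'E'
from h import *
print(manip.current_time())
manip.move_l([.570,.088,.085],max_speed=.15)
f0=manip.current_force()
z=.085
print(f0)
while z>.045:
    z-=.003; manip.move_l([.570,.088,z],max_speed=.05)
    f=manip.current_force()
    if abs(f[2]-f0[2])>3: break
print(z,f,manip.current_ee_pos(),manip.current_grip_width(),manip.current_time())
snap("3",("scene",)); crop("3","scene",185,245,310,400,8,"scene3c")
E
```

```text
6.575
[ 0.92468202  0.37031263 -0.13953845]
0.05499999999999998 [-13.15929446  -1.50534657  33.29817481] [0.57040272 0.08802919 0.05777481] -0.0029654154655155904 9.575
```

View pics/scene3c.png

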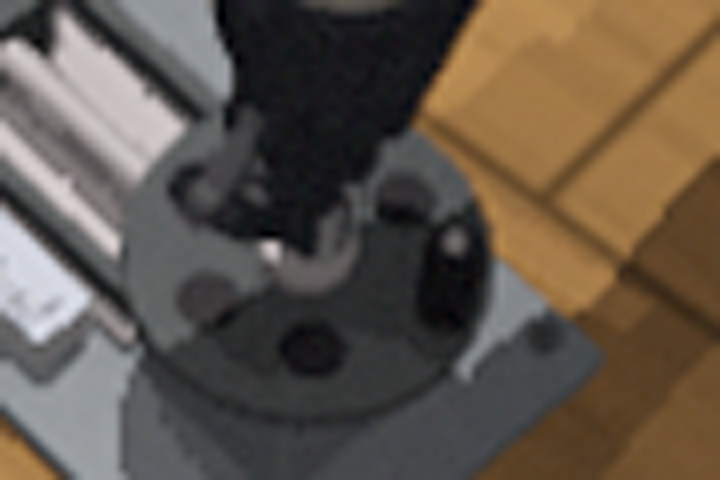

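The touch came at TCP z≈0.058, so the finger ends sit about 37.5 mm above the reported TCP, matching the depth. I'll apply this offset and grip the handle.

```bash
python3 - <<'E'
from h import *
t0=manip.current_time()
manip.move_l([.570,.088,.11],max_speed=.2)
manip.set_gripper(.55,20)
manip.move_l([.559,.1355,.11],max_speed=.2)
manip.move_l([.559,.1355,.062],max_speed=.15)
print(manip.current_force())
manip.set_gripper(0,25); print("grip",manip.current_grip_width()*85,np.round(manip.current_force(),1),manip.current_ee_pos())
if manip.current_grip_width()*85>12:
    crank((.570,.088),.05,103,10,.062)
print(manip.current_time()-t0)
snap("4"); crop("4","scene",165,265,300,400,6,"scene4c")
E
```

```text
[ 0.62244211 -0.11000111  0.71444942]
grip 18.743839965355697 [-0.9 -1.7  6.9] [0.55976699 0.13541242 0.06314596]
84.4 [2.6, -7.9, 6.4] [6.5, 48.8, 1.2]
65.8 [0.2, -5.6, 8.1] [21.8, 44.7, 1.1]
47.2 [0.7, -3.8, 6.9] [35.1, 36.0, 1.1]
28.6 [1.4, -2.6, 6.6] [45.1, 23.4, 1.2]
10.0 [3.6, -1.8, 5.4] [50.7, 8.2, 1.2]
3.441700000000001
```

View pics/scene4c.png

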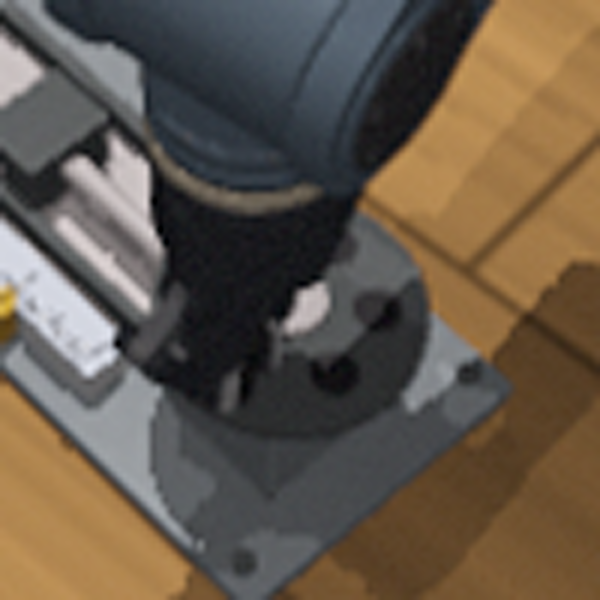

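```bash
python3 - <<'E'
from h import *
t0=manip.current_time()
crank((.570,.088),.05,10,-710,.062,step=22.5,v=.2)
print(t0,manip.current_time()-t0, manip.current_grip_width()*85)
snap("5"); crop("5","top",155,205,310,400,8,"top5c");crop("5","scene",175,235,270,350,9,"scene5c")
E
```

```text
-12.5 [4.6, -4.7, 4.2] [50.4, -11.8, 1.2]
-35.0 [4.8, -5.5, 3.5] [42.3, -30.0, 1.2]
-57.5 [1.5, -8.3, 5.4] [27.7, -43.7, 1.2]
-80.0 [-1.5, -8.4, 8.3] [8.7, -50.5, 1.2]
-102.5 [-4.7, -6.1, 10.1] [-11.4, -49.4, 1.1]
-125.0 [-3.5, -1.8, 11.2] [-29.2, -40.7, 1.1]
-147.5 [-1.2, 1.7, 8.8] [-41.9, -25.9, 1.1]
-170.0 [2.1, 3.0, 5.9] [-48.0, -7.5, 1.2]
-192.5 [5.6, 0.9, 3.4] [-46.7, 11.8, 1.2]
-215.0 [7.9, -3.0, 4.2] [-38.3, 29.1, 1.2]
-237.5 [7.5, -6.3, 5.9] [-24.3, 42.0, 1.2]
-260.0 [3.6, -7.8, 8.8] [-6.6, 48.6, 1.2]
-282.5 [0.8, -6.7, 9.4] [12.4, 48.0, 1.2]
-305.0 [0.4, -3.5, 9.4] [30.0, 40.3, 1.2]
-327.5 [1.5, -2.0, 8.0] [43.5, 26.3, 1.2]
-350.0 [3.5, -1.4, 6.4] [50.7, 8.0, 1.2]
-372.5 [4.7, -3.3, 5.1] [50.3, -11.8, 1.3]
-395.0 [3.6, -7.2, 5.0] [42.2, -30.0, 1.3]
-417.5 [2.4, -7.6, 7.0] [27.5, -43.6, 1.3]
-440.0 [-1.2, -7.9, 9.1] [8.6, -50.3, 1.2]
-462.5 [-3.5, -5.1, 11.9] [-11.4, -49.2, 1.1]
-485.0 [-3.0, -0.6, 10.8] [-29.1, -40.5, 1.1]
-507.5 [-0.2, 3.0, 10.7] [-41.8, -25.9, 1.1]
-530.0 [2.6, 2.3, 7.7] [-48.0, -7.5, 1.2]
-552.5 [6.4, 0.9, 5.3] [-46.8, 11.8, 1.2]
-575.0 [8.0, -2.5, 5.0] [-38.5, 29.2, 1.2]
-597.5 [6.0, -6.2, 6.8] [-24.4, 42.0, 1.2]
-620.0 [4.0, -6.9, 8.8] [-6.7, 48.6, 1.2]
-642.5 [1.2, -6.0, 10.0] [12.3, 48.1, 1.2]
-665.0 [1.2, -3.3, 10.3] [29.9, 40.4, 1.2]
-687.5 [1.7, -1.6, 8.9] [43.5, 26.4, 1.2]
-710.0 [4.8, -1.6, 6.8] [50.7, 8.0, 1.2]
13.1667 7.999999999999998 18.344357543397134
```

View pics/top5c.png

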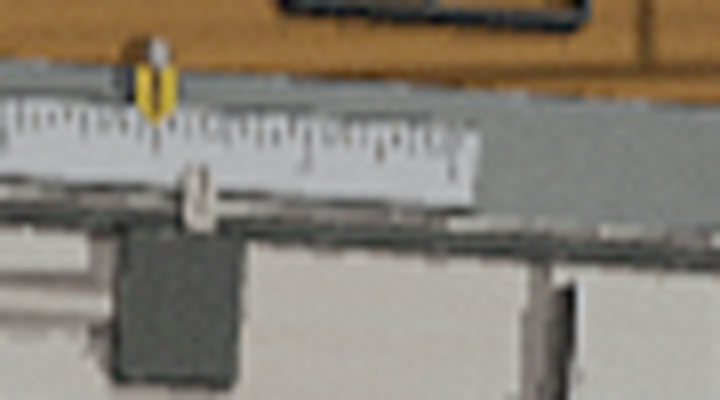

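View pics/scene5c.png

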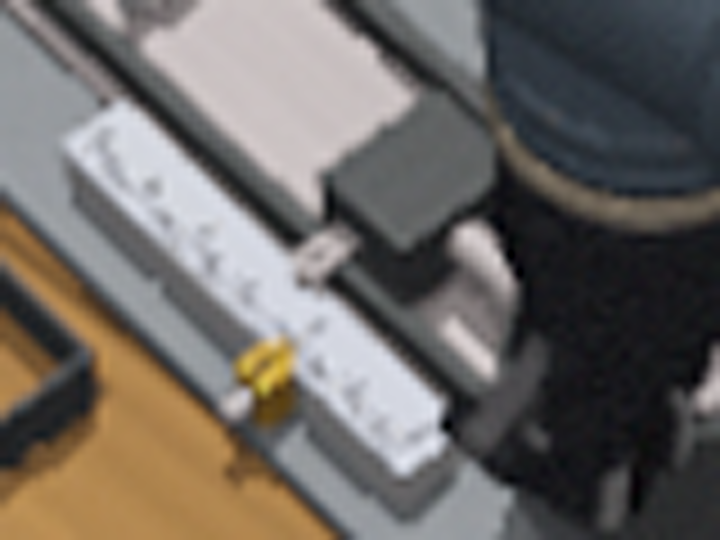

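```bash
python3 - <<'E'
from h import *
p=np.load("top5.npz")["p"].astype(int)
print("mark b-chan/r"); 
for r in range(158,174): print(r,[f"{p[r,c].sum()//3:3d}{'*' if p[r,c,0]-p[r,c,2]>50 else ' '}" for c in range(322,338)])
print("ptr cols 328-342")
for r in range(172,186): print(r,[f"{p[r,c].sum()//3:3d}" for c in range(328,343)])
E
```

```text
mark b-chan/r
158 [' 98*', '101*', ' 98*', '102*', ' 98*', '100*', '100*', ' 99*', ' 97*', '101*', '101*', '100*', '103*', ' 97*', ' 98*', '100*']
159 [' 99*', '103*', ' 99*', '102*', ' 89*', ' 86*', ' 84*', '111*', '108*', '104*', '101*', '102*', ' 98*', ' 95*', ' 98*', '101*']
160 ['101*', '102*', '102*', ' 86*', ' 66*', ' 61*', ' 71 ', '145 ', '135 ', '104*', '102*', '101*', '102*', '105*', '106*', ' 99*']
161 ['103*', '105*', '109*', ' 70*', ' 64*', ' 65*', ' 86 ', '157 ', '156 ', ' 99*', '101*', '103*', '108*', '106*', '105*', '105*']
162 [' 83*', ' 90*', ' 89*', ' 65*', ' 57*', ' 63*', ' 82 ', '147 ', '150 ', ' 99*', '107*', '110*', '110*', '110*', '110*', '107*']
163 ['100 ', '105 ', ' 76 ', ' 69 ', ' 64 ', '111*', '107*', '101 ', '145 ', '122*', '103*', ' 98*', ' 99*', ' 99*', ' 92*', ' 90*']
164 ['122 ', '123 ', ' 89 ', ' 78 ', ' 64 ', '140*', '136*', ' 69*', '135*', '137*', '103 ', '104 ', '103 ', '101 ', '100 ', '102 ']
165 ['123 ', '125 ', ' 81 ', ' 79 ', ' 66 ', '140*', '139*', ' 62 ', '129*', '137*', '104 ', '122 ', '122 ', '124 ', '120 ', '126 ']
166 ['102 ', '120 ', '
[... 1898 characters left out ...]
 92', ' 66', ' 80', ' 84', ' 80', ' 86']
180 ['137', '133', '118', '102', ' 68', '162', '146', '143', '174', '155', '150', '149', '150', '134', '132']
181 [' 84', ' 79', ' 88', ' 92', ' 69', '174', '149', '145', '164', '154', '152', '154', '151', '134', '139']
182 [' 63', ' 62', ' 61', ' 60', ' 42', '155', '167', '165', '155', ' 82', ' 78', ' 76', ' 75', ' 76', ' 86']
183 [' 70', ' 67', ' 79', ' 80', ' 47', '102', '145', '149', '133', ' 61', ' 58', ' 73', ' 66', ' 77', ' 76']
184 [' 79', ' 80', ' 99', ' 95', ' 72', ' 82', ' 73', ' 76', ' 86', ' 65', ' 61', ' 69', ' 59', ' 53', ' 54']
185 [' 76', ' 80', ' 80', ' 77', ' 81', ' 73', ' 77', ' 76', ' 82', ' 81', ' 81', ' 73', ' 83', '139', '116']
```

```bash
python3 - <<'E'
from h import *
yd=np.array([np.sin(np.radians(5)),np.cos(np.radians(5)),0]) 
def s(uv,z=.04): return (ray("top",uv,z)@yd)*1e3
print("mark",s([329,169.5]),"ptr5",s([335,176]))
p=np.load("top0.npz")["p"].astype(int)
for r in range(174,190): print(r,[f"{p[r,c].sum()//3:3d}" for c in range(344,360)])
a=np.load("top5.npz")["p"]; 
# stop block edges near / pixel columns
for q,rng in((p,(334,362)),(a.astype(int),(318,346))):
  for r in (190,194): print(rng[0],[f"{q[r,c].sum()//3:3d}" for c in range(*rng)])
E
```

```text
mark [22.50777209] ptr5 [5.55179468]
174 ['167', '168', '168', '172', '140', '166', '167', '170', '167', '170', '169', '168', '167', '120', '166', '171']
175 ['167', '170', '168', '158', '136', '166', '168', '169', '170', '168', '168', '166', '170', '152', '167', '167']
176 ['169', '168', '168', '155', '156', '168', '171', '155', '158', '170', '169', '167', '168', '169', '167', '168']
177 ['169', '167', '169', '168', '169', '169', '158', '149', '118', '163', '170', '169', '167', '169', '168', '170']
178 ['159', '161', '164', '162', '171', '171', '148', '162', ' 96', '157', '172', '172', '172', '169', '171', '167']
179 ['115', '120', '115', '120', '139', '137', '142', '164', '115', '161', '142', '141', '143', '141', '151', '155']
180 ['115', '100', ' 91', ' 67', ' 50', ' 47', '131', '150', '136', '163', ' 92', ' 72', ' 79', ' 86', ' 95', '117']
181 ['118', '109', '107', ' 90', ' 80', ' 66', '135', '136', '133', '164', '110', '101', ' 99', ' 92', ' 85', '117']
182 [' 68', ' 83', ' 81', ' 83', ' 85', ' 58', '153', '119', '129', '155', '105', ' 99', ' 93', ' 95', ' 91', '115']
183 [' 57'
[... 912 characters left out ...]
' 75', ' 75', ' 69', ' 73', ' 73', ' 71', ' 72', ' 73', ' 69', ' 89', '162', '163', '164', '163']
334 ['155', '157', '157', '157', '157', '159', '164', '115', ' 73', ' 67', ' 72', ' 72', ' 72', ' 69', ' 75', ' 72', ' 75', ' 76', ' 73', ' 71', ' 71', ' 77', ' 66', '115', '162', '166', '164', '160']
318 ['115', '109', '111', '108', '120', '120', ' 72', ' 89', ' 79', ' 77', ' 80', ' 74', ' 77', ' 82', ' 82', ' 75', ' 80', ' 78', ' 80', ' 81', ' 77', ' 73', '126', '173', '175', '172', '172', '174']
318 ['132', '130', '138', '140', '144', '135', ' 69', ' 85', ' 81', ' 77', ' 78', ' 79', ' 83', ' 83', ' 75', ' 81', ' 82', ' 79', ' 80', ' 77', ' 77', ' 80', '132', '171', '175', '171', '173', '174']
```

```bash
python3 - <<'E'
from h import *
A=[-710,-755,-800,-845,-890,-935,-980,-1012]
for i in range(7):
    crank((.570,.088),.05,A[i],A[i+1],.062,v=.2,log=False)
    if i==6: manip.dwell(.3)
    snap(f"6_{i}",("top",)); print(A[i+1],(1e3*(np.array(manip.current_ee_pos())-[.57,.088,0])).round(1).tolist())
snap("6",("scene",))
print(manip.current_force().round(1),manip.current_time(),manip.current_grip_width()*85)
p=np.load("top6_6.npz")["p"].astype(int)
for r in range(163,186): print(r,[f"{p[r,c].sum()//3:3d}" for c in range(322,338)])
crop("6_6","top",155,205,300,390,8,"top6c");crop("6","scene",175,235,270,350,9,"scene6c")
E
```

```text
-755 [42.3, -29.8, 63.3]
-800 [8.8, -50.3, 63.1]
-845 [-28.9, -40.6, 63.1]
-890 [-48.0, -7.8, 63.1]
-935 [-38.7, 28.9, 63.2]
-980 [-7.1, 48.6, 63.2]
-1012 [19.5, 46.0, 63.2]
[ 0.3 -4.1  9.6] 25.4667 18.3338190570652
163 [' 97', '103', ' 69', ' 65', ' 62', '109', '110', '101', '142', '120', '100', ' 99', ' 97', ' 98', ' 96', ' 86']
164 ['125', '123', ' 84', ' 78', ' 73', '140', '131', ' 66', '133', '136', '101', '105', '105', '102', '101', '102']
165 ['122', '124', ' 81', ' 75', ' 63', '140', '136', ' 62', '125', '138', '105', '118', '120', '122', '122', '124']
166 ['103', '120', '105', ' 81', ' 59', '132', '124', ' 71', '128', '141', ' 94', '116', '115', '120', '120', '121']
167 [' 92', ' 95', '101', ' 70', ' 42', '135', '126', ' 83', '129', '139', '109', '115', '117', '120', '121', '122']
168 ['141', '144', '126', '120', '143', '142', '134', ' 81', '128', '147', '143', '138', '137', '137', '118', '116']
169 ['155', '167', '154', '147', '181', '147', '129', '105', '151', '143', '170', '153', '168', '131', '157', '139']
170 ['151', '146', '165', '122', '178', '152', '156', '143', '174
[... 1106 characters left out ...]
80 ['116', '111', '109', '107', ' 96', '177', '104', '168', '169', '119', '116', ' 95', '148', '149', '149', '152']
181 [' 84', ' 83', ' 82', ' 75', ' 84', '175', '117', '170', '148', ' 94', ' 88', ' 89', '149', '152', '149', '155']
182 [' 63', ' 62', ' 58', ' 60', ' 68', '151', '122', '156', '119', ' 65', ' 71', ' 78', ' 76', ' 73', ' 73', ' 83']
183 [' 64', ' 56', ' 64', ' 62', ' 64', ' 88', '105', '103', ' 94', ' 77', ' 74', ' 73', ' 65', ' 78', ' 85', ' 79']
184 [' 78', ' 81', ' 80', ' 80', ' 80', ' 79', ' 82', ' 78', ' 89', ' 93', ' 76', ' 76', ' 72', ' 92', ' 80', ' 65']
185 [' 76', ' 75', ' 80', ' 79', ' 75', ' 80', ' 76', ' 81', ' 76', ' 78', ' 77', ' 78', '121', '124', '112', '115']
```

View pics/top6c.png

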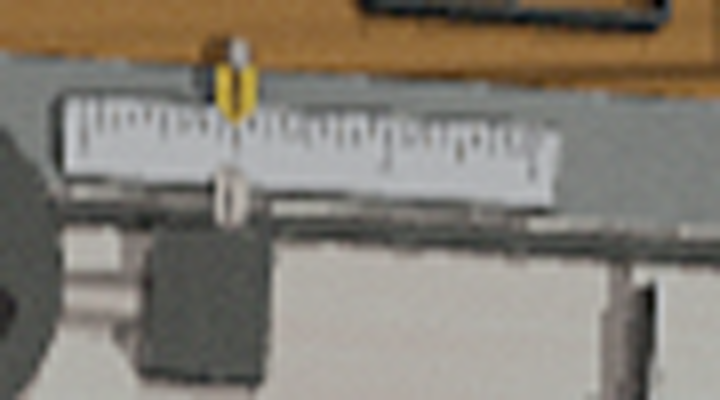

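View pics/scene6c.png

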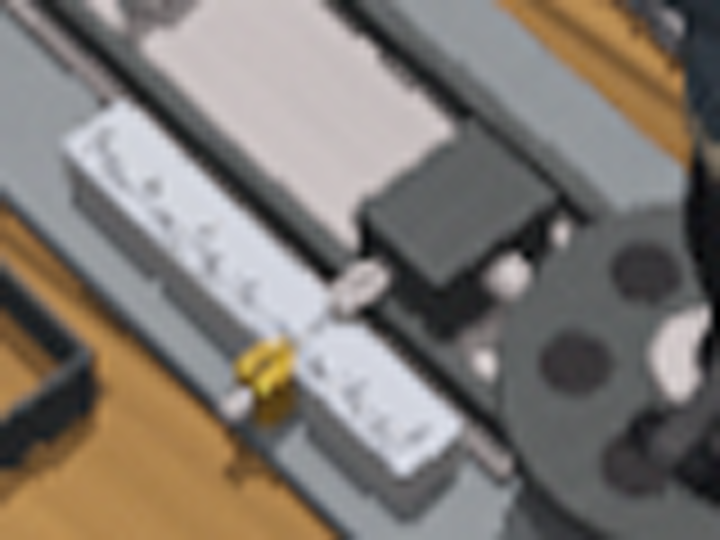

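The top crop shows the mark line at column ≈329.0, row 169.5, and the pointer line at 328.3, row 177. That agrees with the slide's slant to about 0.7 mm, and the scene crop shows the marker line, its tick and the pointer in one line. I'll release the handle, re-check, and move behind the die.

```bash
cat >> h.py <<'E'
YW=np.radians(5.0); G=np.array([.548,-.166])
EX=np.array([np.cos(YW),-np.sin(YW)]); EY=np.array([np.sin(YW),np.cos(YW)])
RS=DOWN(*EX)
def S(x,y,zf,off=.0375): q=G+x*EX+y*EY; return [q[0],q[1],zf-off]
E
python3 - <<'E'
from h import *
manip.set_gripper(.5)
p=manip.current_ee_pos(); manip.move_l([p[0],p[1],.14],max_speed=.2)
print(RS.round(3).tolist(),manip.inverse_kinematics(S(0,-.125,.031),RS))
manip.move_ptp(S(0,-.125,.17),RS)
manip.set_gripper(0.08)
print(manip.current_time(),manip.current_grip_width()*85)
snap("7"); crop("7","top",155,205,300,390,8,"top7c");crop("7","scene",175,235,270,350,9,"scene7c")
p=np.load("top7.npz")["p"].astype(int)
for r in range(163,184): print(r,[f"{p[r,c].sum()//3:3d}" for c in range(323,336)])
E
```

```text
[[0.0, 0.996, -0.087], [0.0, -0.087, -0.996], [-1.0, 0.0, 0.0]] [-5.72058343e-01  7.12086585e-01  1.61517559e+00 -4.44089210e-16
  8.14330482e-01 -4.84791881e-01]
28.375 7.161823063693091
163 ['107', ' 81', ' 73', ' 68', '115', '116', '110', '153', '132', '110', '104', '107', '103']
164 ['132', ' 90', ' 82', ' 72', '150', '139', ' 70', '137', '146', '111', '111', '111', '111']
165 ['134', ' 87', ' 85', ' 64', '144', '144', ' 68', '138', '143', '112', '128', '131', '130']
166 ['128', '112', ' 83', ' 59', '140', '134', ' 75', '136', '149', '105', '125', '125', '129']
167 ['102', '106', ' 84', ' 46', '141', '134', ' 91', '139', '145', '114', '124', '124', '124']
168 ['154', '134', '129', '152', '149', '143', ' 87', '137', '159', '153', '148', '148', '143']
169 ['179', '163', '159', '191', '158', '137', '115', '158', '151', '180', '165', '178', '139']
170 ['158', '174', '130', '189', '162', '168', '150', '183', '126', '186', '162', '191', '144']
171 ['173', '191', '155', '187', '160', '188', '143', '189', '166', '186', '160', '187', '160']
172 ['187', '187', '189', '188', '174', '190', '
[... 403 characters left out ...]
 '187', '189', '188', '188']
177 ['159', '162', '161', '117', '180', '156', '167', '173', '178', '179', '191', '190', '192']
178 [' 75', ' 74', ' 77', ' 48', '182', '136', '179', '176', '142', '141', '158', '159', '158']
179 ['117', '109', '104', ' 83', '185', '107', '177', '175', '118', '104', ' 90', ' 82', ' 78']
180 ['118', '118', '117', '104', '185', '112', '179', '176', '130', '119', ' 99', '153', '159']
181 [' 87', ' 85', ' 78', ' 88', '185', '125', '182', '159', '103', ' 93', ' 97', '159', '160']
182 [' 67', ' 63', ' 63', ' 71', '157', '133', '163', '125', ' 72', ' 80', ' 81', ' 84', ' 78']
183 [' 66', ' 65', ' 63', ' 72', ' 90', '111', '108', '104', ' 86', ' 78', ' 79', ' 77', ' 90']
```

View pics/scene7.png

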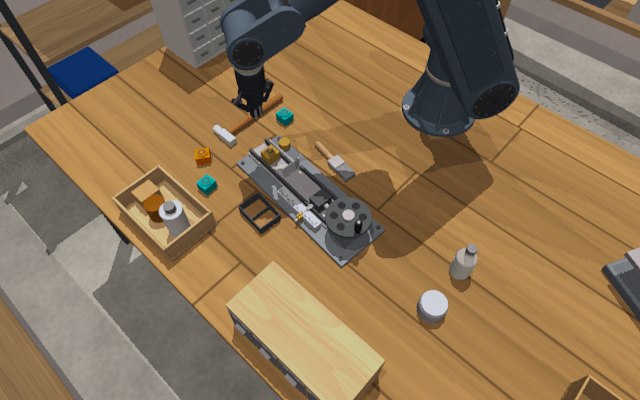

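View pics/scene7c.png

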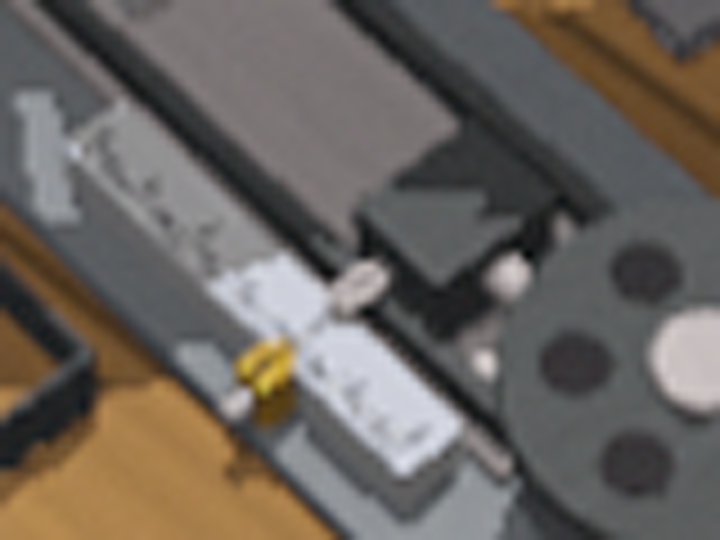

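```bash
python3 - <<'E'
from h import *
yd=np.r_[EY,0]
print("scene mark/ptr",ray("scene",[[302.4,213.8],[307,208.3]],.04)@yd*1e3)
manip.move_l(S(0,-.125,.06),max_speed=.2)
f0=manip.current_force()
for z in (.045,.038,.032):
    manip.move_l(S(0,-.125,z),max_speed=.08); print(z,(manip.current_force()-f0).round(1))
    if abs((manip.current_force()-f0)[2])>6: break
print((manip.current_ee_pos()-np.array(S(0,-.125,z))).round(4),manip.current_time())
snap("8"); crop("8","top",150,250,370,470,6,"top8c");crop("8","scene",90,190,220,320,6,"scene8c")
E
```

```text
scene mark/ptr [27.8562903 22.8542182]
0.045 [ 1.3 -1.  -1.2]
0.038 [ 1.2 -0.9 -1.5]
0.032 [ 0.2 -1.3 -2. ]
[-0.0002  0.0001 -0.0004] 30.0083
```

View pics/scene8c.png

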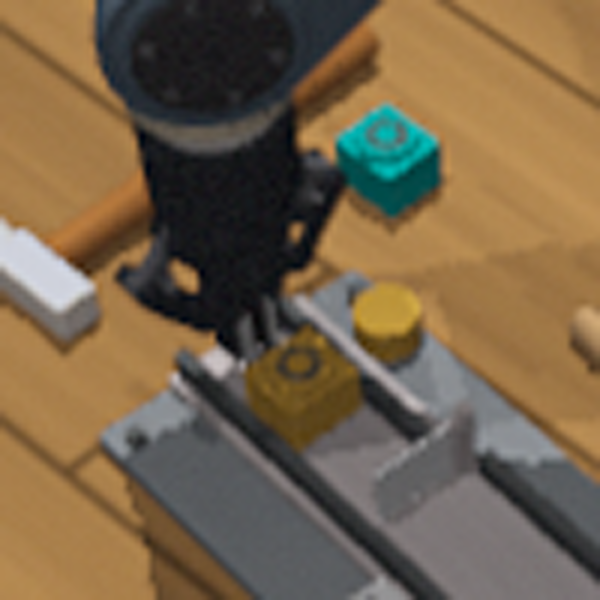

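View pics/top8c.png

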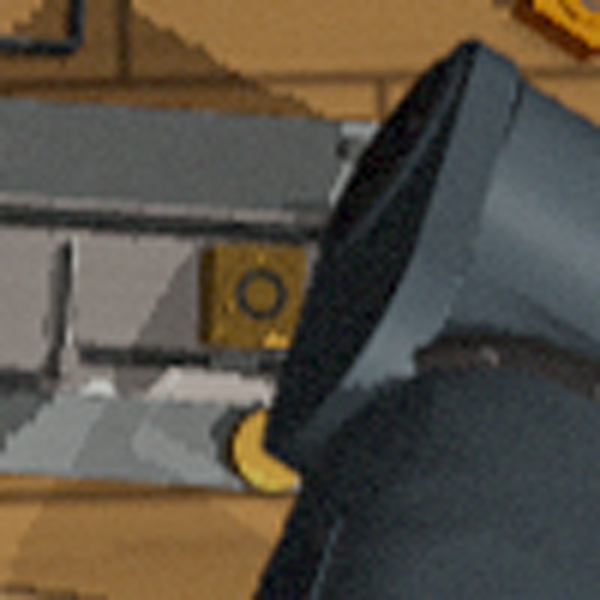

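The scene gives a mark/pointer difference of 5 mm from rough picks at an assumed height, which disagrees with the top view. I'll check the heights and picks before pushing.

```bash
python3 - <<'E'
from h import *
for cam in("top","scene"):
  f=np.load("top6_6.npz" if cam=="top" else "scene6.npz"); W=cloud(cam,f["d"]); p=f["p"].astype(int)
  if cam=="top": sl=(slice(164,169),slice(327,332)); sc=(slice(171,175),slice(315,326)); pt=(slice(177,182),slice(327,331))
  else: sl=(slice(211,219),slice(295,304)); sc=(slice(192,198),slice(282,287)); pt=(slice(204,210),slice(307,313))
  for n,s_ in(("mark",sl),("scale",sc),("ptr",pt)):
    w=W[s_].reshape(-1,3); c=p[s_].reshape(-1,3)
    if n=="mark": w=w[(c[:,0]-c[:,2])>50]
    print(cam,n,np.median(w,0).round(4),w[:,2].std().round(4),len(w), (np.median(w,0)[:2]@EY*1e3).round(1))
P=np.load("scene6.npz")["p"][195:225,290:325,::-1]; cv2.imwrite("pics/s6z.png",cv2.resize(P,None,fx=20,fy=20,interpolation=cv2.INTER_NEAREST))
E
```

```text
top mark [ 0.6321 -0.0321  0.0359] 0.0018 24 23.1
top scale [ 0.6153 -0.0078  0.0331] 0.002 44 45.9
top ptr [ 0.5964 -0.0298  0.0412] 0.002 20 22.3
scene mark [ 0.6352 -0.0323  0.0354] 0.0035 32 23.2
scene scale [ 0.6142 -0.1145  0.0341] 0.0036 30 -60.6
scene ptr [ 0.5958 -0.0287  0.0404] 0.0049 36 23.3
```

View pics/s6z.png

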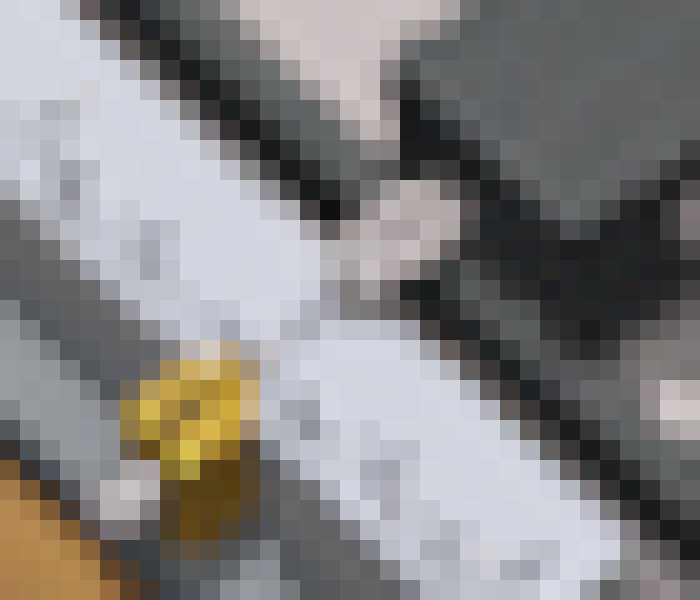

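Using depth, mark and pointer agree to 0.8 mm (top) and −0.1 mm (scene), so alignment holds; the 5 mm came from my height assumption. Fingers are behind the die (scene crop (260,330)) with clear walls on both sides, so I'll push.

```bash
python3 - <<'E'
from h import *
t0=manip.current_time()
f0=manip.current_force()
for y in (-.105,-.085,-.06,-.04,-.02,0.0,.02,.04,.058):
    manip.move_l(S(0,y,.032),max_speed=.1)
    f=manip.current_force()-f0; print(y,round(f[:2]@EY,1),round(f[:2]@EX,1),round(f[2],1))
    if abs(f[:2]@EY)>15: print("STOP");break
print(t0,manip.current_time())
snap("9"); crop("9","top",150,230,290,410,6,"top9c");crop("9","scene",125,225,230,350,6,"scene9c")
E
```

```text
-0.105 1.5 0.6 -0.1
-0.085 1.6 -0.4 0.2
-0.06 0.0 0.2 -0.5
-0.04 0.3 -0.7 -0.9
-0.02 -0.2 -0.3 -0.1
0.0 0.0 0.8 -0.2
0.02 0.9 -0.1 -0.6
0.04 0.8 0.2 -0.5
0.058 0.9 -0.1 0.1
30.1083 33.2917
```

View pics/scene9c.png

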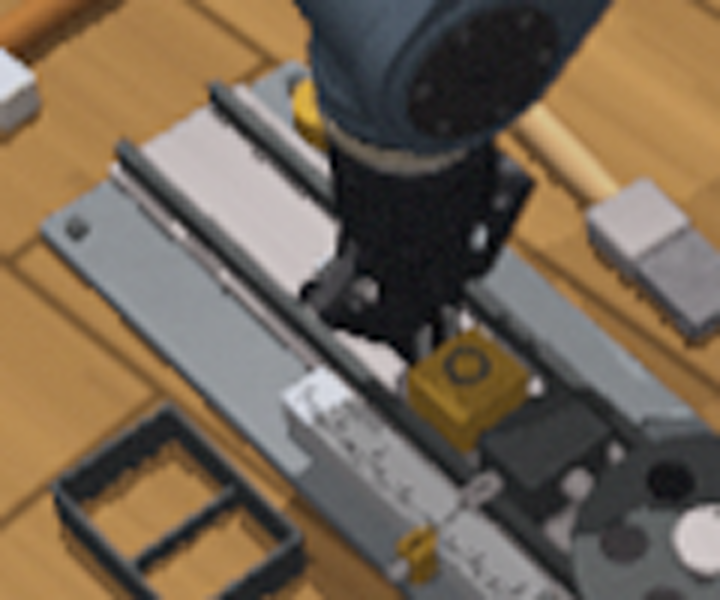

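View pics/top9c.png

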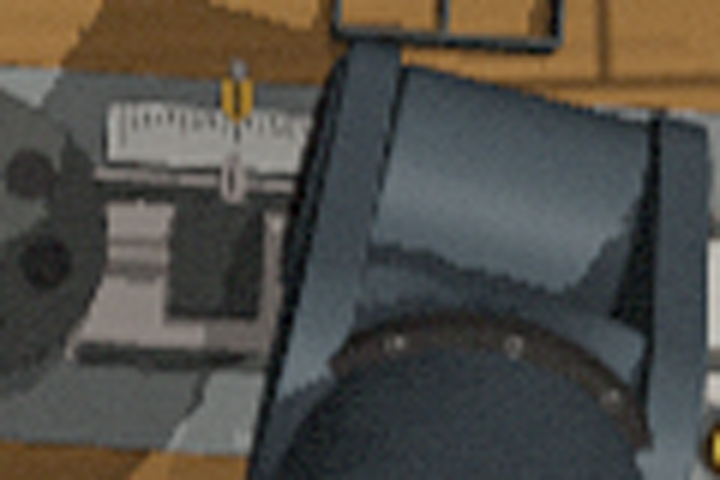

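```bash
python3 - <<'E'
from h import *
t0=manip.current_time()
f0=manip.current_force(); y=.058
while y<.095:
    y+=.001
    manip.move_l(S(0,y,.032),max_speed=.03)
    f=manip.current_force()-f0; fy=f[:2]@EY
    if y>.064: print(round(y,3),round(fy,1),round((np.array(manip.current_ee_pos())[:2]-G)@EY,4))
    if fy<-6: break
print(t0,manip.current_time())
snap("10"); crop("10","top",150,230,290,410,6,"top10c");crop("10","scene",150,220,270,350,8,"scene10c")
E
```

```text
0.065 -1.2 0.0651
0.066 -2.1 0.0661
0.067 -1.6 0.0671
0.068 -0.9 0.0681
0.069 -1.9 0.0691
0.07 -1.8 0.0701
0.071 -1.6 0.0711
0.072 -2.0 0.0721
0.073 -1.7 0.0731
0.074 -6.5 0.0735
33.3917 37.3917
```

View pics/scene10c.png

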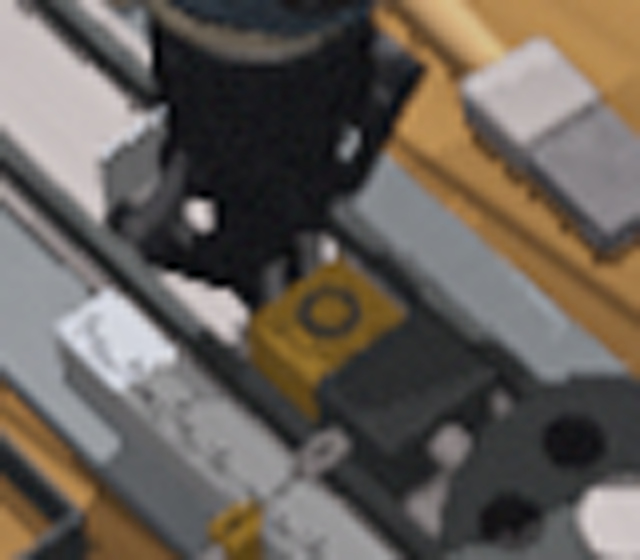

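The die meets the stop at the predicted place (finger centre y = 73.5 mm, force step to −6.5 N), and the scene crop shows its face on the stop at about (325,390). Next I back off, lift and inspect.

```bash
python3 - <<'E'
from h import *
manip.move_l(S(0,.069,.032),max_speed=.05)
manip.move_l(S(0,.069,.17),max_speed=.2)
manip.move_l(S(-.10,-.06,.24),max_speed=.25)
print(manip.current_time())
snap("11"); crop("11","top",150,240,260,440,4,"top11c");crop("11","scene",125,245,230,390,5,"scene11c")
p=np.load("top11.npz")["p"].astype(int)
for r in range(164,184): print(r,[f"{p[r,c].sum()//3:3d}" for c in range(323,336)])
for r in (188,192,196,200): print(r,[f"{p[r,c,0]:3d}/{p[r,c,2]:3d}" for c in range(336,362)])
W=cloud("top",np.load("top11.npz")["d"])
m=(p[...,0]-p[...,2]>60)&(W[...,2]>.045)&(abs(W[...,0]-.555)<.04)&(abs(W[...,1]+.06)<.08)
c=max(cv2.findContours(m.astype(np.uint8),0,1)[0],key=cv2.contourArea); print(cv2.minAreaRect(c),cv2.contourArea(c))
w=W[m].mean(0);print("die",w,(w[:2]-G)@EX,(w[:2]-G)@EY)
E
```

```text
39.4417
164 ['127', ' 85', ' 80', ' 72', '140', '138', ' 71', '132', '140', '105', '104', '107', ' 72']
165 ['128', ' 84', ' 77', ' 65', '139', '137', ' 61', '129', '140', '108', '107', '109', ' 83']
166 ['122', '108', ' 80', ' 55', '140', '127', ' 76', '132', '142', '101', ' 77', ' 81', ' 79']
167 [' 99', '103', ' 72', ' 36', '137', '129', ' 86', '131', '140', '114', ' 73', ' 75', ' 79']
168 ['149', '125', '127', '146', '143', '139', ' 88', '131', '154', '147', '133', '129', '105']
169 ['173', '155', '153', '188', '152', '132', '111', '151', '145', '177', '164', '153', '104']
170 ['151', '170', '122', '181', '158', '159', '146', '178', '122', '184', '144', '141', ' 96']
171 ['167', '183', '151', '182', '150', '183', '138', '183', '162', '168', '117', '139', '117']
172 ['182', '183', '183', '183', '168', '180', '136', '182', '169', '143', '124', '135', '127']
173 ['182', '181', '183', '180', '183', '181', '155', '187', '142', '136', '139', '141', '141']
174 ['181', '181', '181', '183', '182', '185', '150', '165', '141', '138', '138', '139', '138']
175 ['181', '183', '182', '182', '16
[... 1419 characters left out ...]
/ 44', '129/ 47', ' 72/ 48', ' 57/ 54', ' 91/ 46', '112/ 44', '116/ 48', ' 68/ 50', ' 86/ 45', '132/ 43', '148/ 43', '144/ 41', '124/ 54', '125/115', '123/112', '127/117', '124/115', '128/116', '127/115', '124/111', '128/116', '128/116', '129/119', '130/119', '128/116', '126/116']
200 ['143/ 40', '163/ 55', '171/ 65', '158/ 57', '182/ 67', '175/ 67', '170/ 58', '157/ 51', '163/ 56', '168/ 64', '140/ 36', '139/ 40', '104/ 67', '126/117', '128/118', '128/116', '134/121', '127/116', '132/119', '128/115', '127/115', '127/117', '131/118', '128/118', '127/117', '130/118']
((340.5, 194.0), (16.0, 15.0), 90.0) 214.5
die [ 0.55508455 -0.06070648  0.05248343] -0.0021193426662600365 0.10551030580563336
```

View pics/top11c.png

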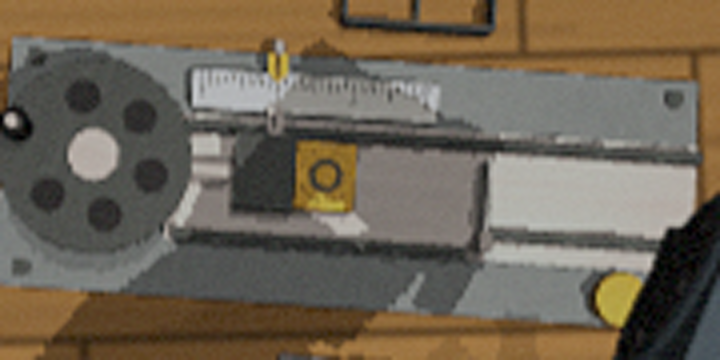

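View pics/scene11c.png

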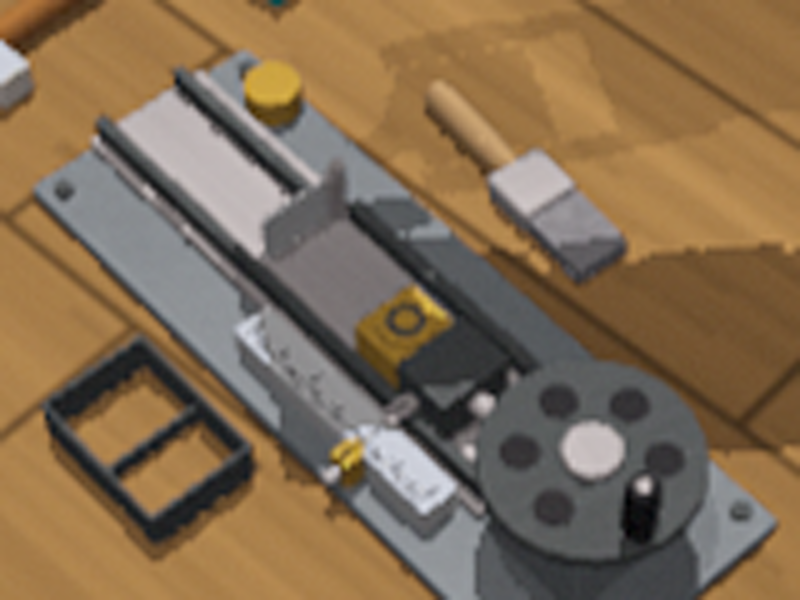

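The top crop shows the die (325,175) flush against the stop with parallel edges, the gate shut across the channel at (485,205), and the pointer (275,118) in line with the marker (278,65). The round die, brush and cutter have not moved, so I'm handing in.

```bash
python3 - <<'E'
from h import *
print(manip.current_force().round(1),manip.current_time())
manip.sign_off(); print(manip.current_time())
E
```

```text
[ 0.2 -0.8  0.3] 39.5417
the job is handed in; nothing more can be done
the job is handed in; nothing more can be done
```

I cranked the handwheel until the pointer met the marker. Then I pushed the brass die through the gate against the stop, lifted the fingers clear, and handed the job in at 39.5 s. No verdict is reported.

**Last checks:**
- **Pointer:** it is in line with the marker to within about 1 mm. After cranking, depth gave 0.8 mm (top) and −0.1 mm (scene), and the top picture's lines had not shifted visibly after the push.
- **Die:** it lies flat and straight against the stop, with its centre 105.5 mm past the gate line against about 105 mm expected. The force stepped to −6.5 N when it touched.
- **Gate:** it looks shut in both pictures. I judged this by eye and did not measure the angle.
- **Bystanders:** the round die, brush and cutter look undisturbed. I did not check the glue, tin and mallet again after the push, but the path kept clear of them.

**What went wrong or disagreed:**
- **Missed grasp:** the first grip on the handle closed above it. The finger ends sit about 37.5 mm above the reported TCP, which I measured by touching the hub (33 N) and then corrected for.
- **Marker height:** a rough scene-camera pick first showed a 5 mm pointer error. It came from assuming the wrong height for the marker, and the depth readings settled it.

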